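Run the cup mill: seat the milling cup and hold it on

TASK

Fit the milling cup (the steel cup whose black foot collar has three lugs) on the mill: pick it up, lower it into the mouth with its lugs in the three notches, push it down against the spring and turn it clockwise, seen from above, a quarter turn to the stop. The mill runs only while the cup is held turned against its return spring, so keep hold of the cup and finish while still holding it fully turned; do not disturb the other things on the table.

Things in the scene. Friction and masses are not known exactly. Their poses are not given: they have to be found in the camera images.
- cup: milling cup, 260 g, upside down on its black collar. Origin: centre of underside, z up. Collar 73 mm wide, 0-26 mm up (tapered to 67 at the foot); above it a plain steel cylinder 62 mm wide to the flat top at 98 mm: grip it about 65 mm up, from above. 3 lugs on the collar 10-18 mm up, 12 mm wide, reaching 43.5 mm from the axis; own x axis through one lug, the others at +-120 deg
- mill: the mill: white round motor base, 132 mm wide at the foot, 116 mm at the top, 130 mm high, fixed to the table. Origin: centre of its underside. Sequence: with lugs through the notches the cup rests on a spring seat, underside 21 mm below the rim, lugs in pockets, unable to turn. Pushed 4 to 7 mm further down the lugs clear the lip and the cup turns clockwise; then the lip keeps it down
- mill_mouth (a point): middle of the mill's mouth, at the top of its rim, 130 mm above the table; z up, x axis through the middle of one notch, the others at +-120 deg. Aluminium lip 6 mm thick with a 76 mm round opening and three notches 17 to 20 mm wide (round the rim), open to 47 mm from the axis, that let the lugs through
- mill_seat (a joint): how far the spring seat in the mouth is pushed down, m: 0 at rest, 0.007 at the hard stop; 0.003 when only the lip keeps the turned cup down. The spring pushes up with 5 N at 0 and 11 N at 0.007
- mill_ring (a joint): how far the lugs have turned the seat clockwise (from above), rad: 0 at rest, 1.50 at its stop. A spring returns it: 0.10 N m at 0, 0.33 N m at the stop. The lugs have about 0.1 rad of play either way in the pockets, so the cup itself turns about 1.6 rad
- jar: bystander: storage jar that looks like the cup (same 62 mm steel cylinder, 96 mm high, standing on a plain black screw lid 73 mm across) but has no lugs. Origin: centre of its underside
- cupcake_a: bystander: small cake in a fluted paper case, 60 mm across, 45 mm high. Origin: centre of its underside
- cupcake_b: bystander: the same kind of small cake, 60 mm across, 45 mm high. Origin: centre of its underside
- loaf_a: bystander: sweet loaf in a round brown paper mould, 72 mm across, 73 mm high. Origin: centre of its underside
- loaf_b: bystander: another such loaf, 72 mm across, 73 mm high. Origin: centre of its underside
- spatula: bystander: spatula with a red handle, 280 mm long, lying flat across the table beyond the loaves
- funnel: bystander: plastic funnel standing mouth down, 120 mm across, 118 mm high. Origin: centre of its underside
Things that resemble listed ones, but are neither listed nor needed, are in the scene too. Leave any red look-alike of the cup alone.

How it is judged (in metres and radians):
On the way:
1. the cup stands in the mouth with its lugs in the notches, not yet turned (horizontal distance between cup and mill_mouth below 0.005 m and z of cup in the frame of mill_mouth below -0.015 m and angle between cup's own z axis and vertical below 0.12 rad and value of joint mill_ring below 0.4 rad), for 0.05 s.
At the end, for the whole second after the job is handed in: Cup upright (7 degrees) and centred (5 mm) in the mouth, underside at least 22 mm below the rim with the lugs under the lip, seat pressed at least 2 mm and turned within 0.1 rad of its stop, still, gripped by the fingers, through the last second (value of joint mill_ring above 1.4 rad and value of joint mill_seat above 0.002 m and horizontal distance between cup and mill_mouth below 0.005 m and z of cup in the frame of mill_mouth below -0.022 m and angle between cup's own z axis and vertical below 0.12 rad and contact force between the fingers and cup above 1 N and linear speed of cup below 0.02 m/s); the arm keeps its last pose, push and grip.
It fails at once if the storage jar is shoved more than 30 mm (distance of jar from where it was at the start of the episode above 0.03 m).
It fails at once if a small cake is shoved more than 30 mm (distance of any of cupcake_a, cupcake_b from where it was at the start of the episode above 0.03 m).
It fails at once if a loaf is shoved more than 30 mm (distance of any of loaf_a, loaf_b from where it was at the start of the episode above 0.03 m).
It fails at once if the spatula or the funnel is shoved more than 30 mm (distance of any of spatula, funnel from where it was at the start of the episode above 0.03 m).
It also fails if it takes over 48 s, if anything falls off the work surface, if the arm or the gripper's body presses on something with over 40 N, if the wrist force passes 120 N, or if a joint passes its speed limit or range.

ROBOT

A 6-joint arm with a two-finger parallel gripper is mounted at the origin on the work surface. World frame = base frame: x ahead of the robot, y to its left, z up, the work surface at z = 0. Lengths are in mm, angles in rad, forces in N, time in s.
With the tool pointing down it reaches from about 275 to 750 mm from the base axis. Payload 10.2 kg.
Tool frame: the origin (TCP) lies between the finger pads; the fingertips stand 14 mm ahead of it and the grasp point (between the pads) lies 5 mm behind it (tip_reach is the distance from the TCP to the fingertips, in mm); z points along the fingers, y is the line along which they close (so a half turn about z gives the same grasp; the last joint's range is limited). The gripper opens to 85 mm and grips with 20 to 120 N. Pads are 22 mm wide; open, the fingers measure 114 mm over their backs; the gripper's body (76 mm by 85 mm) begins 54 mm behind the grasp point. The pads swing forward as they close: fully open they stand 13 mm farther back than shut.
Start: joints at [-1.538, 0.313, 1.498, -0, 1.331, -0.223], TCP at [132.822, -507.927, 245.294] pointing down, gripper open.
Joint ranges: [-2.94, 2.94], [-0.97, 2.17], [0.19, 2.56], [-1.23, 4.37], [0.02, 3.11], [-2.88, 2.88]. Speed limits (rad/s): [2.39, 2.39, 3.01, 3.14, 3.14, 3.14].

INTERFACE

Orientations are given as a unit quaternion [w, x, y, z].
In Python, from rig import * gives the robot as it stands.
- The arm moves only by the tool arm_command, never from a script. Its argument "steps" is a list that holds one entry, the list of rows, each a list of 7 numbers: the opening, from 0 (shut) to 1 (fully open), then the shift along the tool's x, y, z each as a share of 0.05 m, from -1 to 1, then the turn, a rotation vector about the tool's x, y, z each as a share of 0.15 rad, from -1 to 1. A call has 1 to 8 rows; each row shifts and turns the commanded pose from where the row before left it, along the tool's axes as they then stand; what a row does not reach is not made up. A row lasts 1/8 s, in which the tool goes at most 62.5 mm and 10.7 degrees, less where a joint would pass 70% of its speed; a pose out of reach is approached as far as the arm can. A call with a number of a shift or a turn outside -1 to 1 is refused whole. A call with a gripper value outside its range is refused whole. The fingers move at their own pace and stop on an object; "squeeze" is the grip in N (left out, the last holds). Time passes only in rows, so rows that do not move let the fingers close. It gives the time, the measured TCP pose, the force, the opening and the grip force at its end, in the units of the state.
- sense(): the state, without advancing time (a new reading comes with each control period).
- capture(name): name is "side" or "top"; returns the picture (480x640x3 uint8, red, green, blue); there is no depth.
- get_calibration(name): a dict with "intrinsics" (3x3 intrinsics, pixels), "rvec" (rotation vector, rad) and "tvec" (3), from world to camera coordinates, as OpenCV has them. Camera axes: x right, y down, z forward; pixel columns grow to the right and rows downward; lengths in mm; the calibration is good to about 2 mm. A picture is of the moment at which its call begins. get_calibration takes no time and is no camera call.
- finish_job(): hands the job in; it is judged then, once.
The state is a dict: "time_s": time; "joints": joint angles; "dq": joint speeds; "tau": joint torques, N m; "eef_pos": TCP position; "ee_rot": TCP orientation; "force": force on the tool from outside, world axes, zero at the start; "wrist_torque": the same for the moment, N m; "grip_width": opening from 0.0 (shut) to 1.0 (fully open); "grip_force": force on a finger pad.
Only numpy, scipy, OpenCV 4.12 (cv2) and the standard library are available. Lean on these libraries where they do the work, as an engineer would, in place of code of your own. Each camera call takes 0.05 s, during which the arm holds its last target. There are 200 camera calls.

## Working session

There is one attempt and no reset: what is moved stays moved. The work goes in short steps, Python scripts to look and compute and a tool call to move; the robot and the scene stay as the last step left them, time stands still between calls to the robot, and variables do not carry over. Pictures are saved under pics/ and viewed, at most 10 in all, crops included, and the job is handed in when it is done.

Besides the shell and the picture viewer there is one more tool, called after ">>>" as a command line: name --argument value ..., lists and objects as JSON in quotes. arm_command: Moves the arm, as the interface text tells. Its arguments: {"type":"object","properties":{"steps":{"type":"array"},"squeeze":{"type":"number"}},"required":["steps"]}

```bash
mkdir -p pics; ls; python3 - <<'E'
from rig import *
import cv2,json
for n in("side","top"):
    im=capture(n); cv2.imwrite(f"pics/{n}0.png",im[:,:,::-1]); c=get_calibration(n); print(n,c)
s=sense(); print(s)
E
```

```text
pics
side {'intrinsics': array([[543.53966837,   0.        , 326.09031841],
       [  0.        , 543.53966837, 239.90717802],
       [  0.        ,   0.        ,   1.        ]]), 'rvec': array([ 0.37662141, -2.74669009,  1.22895113]), 'tvec': array([ 485.13574625,  232.64245269, 1118.09333782])}
top {'intrinsics': array([[531.14055235,   0.        , 328.2567095 ],
       [  0.        , 531.14055235, 233.7516822 ],
       [  0.        ,   0.        ,   1.        ]]), 'rvec': array([ 2.17879427, -2.16947844,  0.13692831]), 'tvec': array([-108.78650699,  521.24457915, 1134.39569835])}
{'time_s': 0.1, 'joints': array([-1.53841485e+00,  3.13423758e-01,  1.49836282e+00,  1.65476644e-05,
        1.33103262e+00, -2.23395413e-01]), 'dq': array([ 0.00046896, -0.00200645, -0.00106901,  0.00017477, -0.00149098,
        0.000528  ]), 'tau': array([ 3.14234319e-03, -4.12896287e+01, -2.60142034e+01, -1.91731860e-04,
        2.99741594e-03, -6.17899385e-07]), 'eef_pos': array([ 132.81057821, -507.69602436,  244.77645752]), 'ee_rot': array([-6.09707096e-04,  9.91833477e-01,  1.27538141e-01,  6.64817130e-05]), 'force': array([-0.17952367, -0.52361417, -0.02268029]), 'wrist_torque': array([ 0.01713695, -0.00124206,  0.02760953]), 'grip_force': 0.0, 'grip_width': 0.9993811993444316}
```

View pics/side0.png

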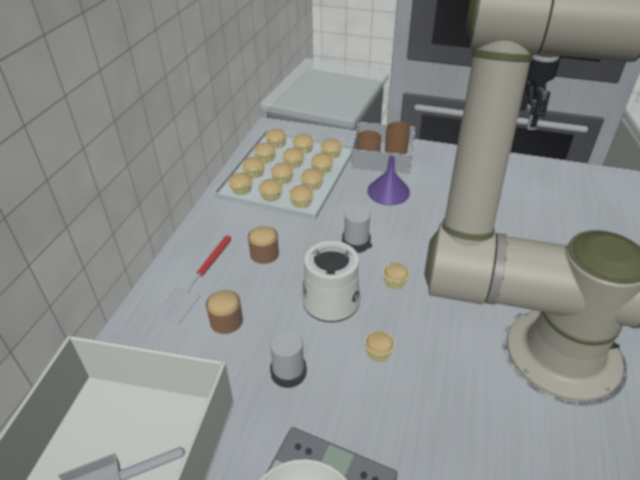

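View pics/top0.png

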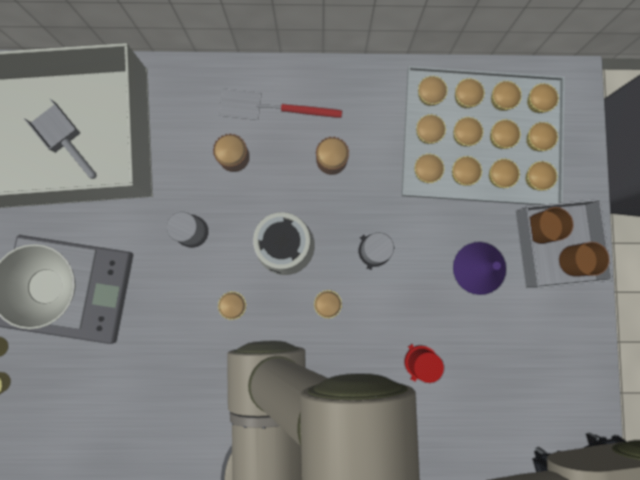

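The side view shows the mill (331,280), a grey cylinder on each side of it (357,230 and 287,358), with loaves and cakes around. The top view shows the mill at (282,241). The cylinder at (376,248) has lugs, so it is the cup. The one at (186,230) is the jar, and the red look-alike is at (425,363).

```bash
cat > h.py <<'E'
from rig import *
import cv2,numpy as np
def cam(n):
    c=get_calibration(n);R=cv2.Rodrigues(c["rvec"])[0];return c["intrinsics"],R,c["tvec"],c["rvec"]
def ray(n,uv):
    K,R,t,_=cam(n);o=-R.T@t;d=R.T@np.linalg.solve(K,[uv[0],uv[1],1.]);return o,d/np.linalg.norm(d)
def onz(n,uv,z):
    o,d=ray(n,uv);return o+d*(z-o[2])/d[2]
def proj(n,P):
    K,R,t,rv=cam(n);return cv2.projectPoints(np.array(P,float).reshape(-1,3),rv,t,K,None)[0][:,0]
def tri(a,b):
    o1,d1=ray("top",a);o2,d2=ray("side",b)
    s=np.linalg.lstsq(np.c_[d1,-d2],o2-o1,rcond=None)[0];p,q=o1+d1*s[0],o2+d2*s[1];return (p+q)/2,np.linalg.norm(p-q)
E
python3 - <<'E'
from h import *
t=cv2.imread("pics/top0.png");s=cv2.imread("pics/side0.png")
C=lambda im,x,y,w,h,k:cv2.resize(im[y:y+h,x:x+w],None,fx=k,fy=k,interpolation=cv2.INTER_CUBIC)
a=np.hstack([C(t,346,216,60,60,6),C(t,248,208,66,60,6)]);b=np.hstack([C(s,330,190,60,60,5),C(s,295,235,72,60,5)])
b=np.pad(b,((0,600-360-300+0 if 600-360-300>0 else 0),(0,max(0,a.shape[1]-b.shape[1])),(0,0)))
b=b[:240] if a.shape[0]+b.shape[0]>600 else b
cv2.imwrite("pics/z1.png",np.vstack([a,b])); print(a.shape,b.shape)
for uv in((376,248),):print(onz("top",uv,98))
print(onz("top",(282,241),130))
E
```

```text
(360, 756, 3) (240, 756, 3)
[ 485.26089088 -203.69253595   98.        ]
[495.74007866 -12.59451647 130.        ]
```

View pics/z1.png

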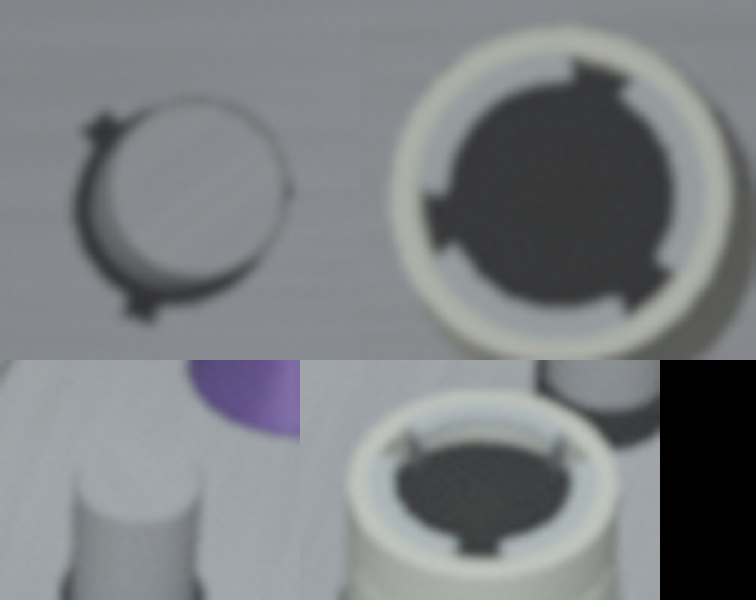

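```bash
cat > m.py <<'E'
from h import *
from scipy.optimize import least_squares
def circ(P,R=None):
    P=np.asarray(P)[:,:2]
    f=(lambda p:np.hypot(*(P-p[:2]).T)-(p[2] if R is None else R))
    x0=[*P.mean(0)]+([40.] if R is None else [])
    r=least_squares(f,x0,loss="soft_l1",f_scale=1.);return r.x,np.sqrt(np.mean(r.fun**2)),f(r.x)
def mask_at(m,seed):
    n,l=cv2.connectedComponents(m.astype(np.uint8));k=l[seed[1],seed[0]];return (l==k).astype(np.uint8) if k else None
def cont(m):
    c=max(cv2.findContours(m,cv2.RETR_EXTERNAL,cv2.CHAIN_APPROX_NONE)[0],key=cv2.contourArea);return c[:,0].astype(float)
E
python3 - <<'E'
from m import *
t=cv2.imread("pics/top0.png");s=cv2.imread("pics/side0.png")
# mill mouth
for n,im,seed in(("top",t,(280,241)),("side",s,(331,264))):
    g=im.max(2); d=mask_at(g<105,seed); c=cont(d); P=np.array([onz(n,p,130)for p in c])
    x,e,r=circ(P); 
    for _ in range(4):
        k=np.abs(np.hypot(*(P[:,:2]-x[:2]).T)-x[2])<1.5; x,e,r=circ(P[k])
    print(n,"dark",d.sum(),x,e,k.mean())
    rr=P[:,:2]-x[:2];rad=np.hypot(*rr.T);a=np.degrees(np.arctan2(rr[:,1],rr[:,0]))
    o=np.argsort(a); print([(int(a[i]),round(rad[i],1)) for i in o if rad[i]>x[2]+2.5])
# rim outer
for n,im,seed in(("top",t,(282,215)),):
    w=im.astype(int); m=(im.max(2)>150); mm=mask_at(m,seed)
    if mm is not None:
        c=cont(mm);P=np.array([onz(n,p,130)for p in c]);print("rim",mm.sum(),circ(P)[:2])
# cup dark
g=t.max(2);print(t[216:276:6,346:406:6].max(2))
E
```

```text
top dark 1206 [497.82250065 -10.60189981  36.49795648] 0.555036560857026 0.6666666666666666
[(-149, np.float64(44.0)), (-149, np.float64(39.5)), (-148, np.float64(42.3)), (-147, np.float64(45.0)), (-143, np.float64(44.5)), (-140, np.float64(44.1)), (-138, np.float64(45.4)), (-134, np.float64(45.3)), (-131, np.float64(45.4)), (-129, np.float64(44.1)), (-127, np.float64(42.8)), (-126, np.float64(40.0)), (-125, np.float64(44.4)), (-29, np.float64(39.4)), (-28, np.float64(41.1)), (-26, np.float64(42.9)), (-23, np.float64(43.9)), (-21, np.float64(43.1)), (-17, np.float64(44.3)), (-15, np.float64(43.7)), (-12, np.float64(43.3)), (-9, np.float64(42.8)), (-7, np.float64(40.5)), (-7, np.float64(42.5)), (-6, np.float64(44.5)), (90, np.float64(39.8)), (93, np.float64(43.8)), (93, np.float64(41.8)), (95, np.float64(43.9)), (98, np.float64(44.1)), (100, np.float64(44.4)), (103, np.float64(44.8)), (106, np.float64(43.4)), (108, np.float64(44.0)), (111, np.float64(44.6)), (113, np.float64(40.9)), (114, np.float64(39.1)), (114, np.float64(43.5))]
side dark 541 [494.73632293  -3.59714944  30.86895047
[... 620 characters left out ...]
.3)), (4, np.float64(33.6)), (95, np.float64(35.2)), (99, np.float64(34.9)), (102, np.float64(34.7)), (105, np.float64(34.7)), (109, np.float64(34.7)), (112, np.float64(34.9))]
rim 1072 (array([498.15344509,  -9.41150515,  55.38377796]), np.float64(0.6837017712861587))
[[138 137 137 137 137 137 137 138 139 140]
 [139 140 140 140 140 140 140 140 141 140]
 [138 137 136 138 138 138 140 141 141 142]
 [138 138 139 120 116 139 137 137 143 143]
 [137 137 138  77 143 142 143 145 142 143]
 [142 142 120 125 142 142 145 145 126 145]
 [137 139  97 114 143 144 145 143 138 143]
 [141 142 138  87 134 144 145 121 144 145]
 [141 142 142 126  59  65  88 142 142 142]
 [142 141 142 142 125 144 143 143 144 143]]
```

```bash
cat >> m.py <<'E'
from scipy.ndimage import map_coordinates,gaussian_filter
def edgecirc(n,im,c0,z,R,dr,sign,skip=lambda a:False,it=4,minc=4):
    g=gaussian_filter(im.astype(float).max(2),.6);c=np.array(c0,float)
    rs=np.arange(R-dr,R+dr+.01,.25)
    for k in range(it):
        P=[]
        for a in np.radians(np.arange(0,360,5)):
            if skip(np.degrees(a)):continue
            q=proj(n,[[c[0]+r*np.cos(a),c[1]+r*np.sin(a),z]for r in rs])
            v=np.gradient(map_coordinates(g,[q[:,1],q[:,0]],order=1),rs)
            v=v*sign if sign else np.abs(v); i=v.argmax()
            if v[i]>minc and 0<i<len(rs)-1:P.append([c[0]+rs[i]*np.cos(a),c[1]+rs[i]*np.sin(a)])
        x,e,r=circ(P);P=np.array(P)[np.abs(r)<max(1.,1.5*np.median(np.abs(r)))];x,e,r=circ(P);c=x[:2]
    return x,e,len(P)
E
python3 - <<'E'
from m import *
t=cv2.imread("pics/top0.png");s=cv2.imread("pics/side0.png")
sk=lambda a:min(abs((a+17+60)%120-60),60)<17
print("mouth top",edgecirc("top",t,(498,-10),130,38,5,1,sk))
rt=edgecirc("top",t,(498,-10),130,58,6,-1);print("rim top",rt)
rs=edgecirc("side",s,(498,-10),130,58,6,-1,it=6);print("rim side",rs)
pt=proj("top",[*rt[0][:2],130])[0];ps=proj("side",[*rs[0][:2],130])[0];print("mill tri",tri(pt,ps))
ct=edgecirc("top",t,(485,-203),98,31,6,0,minc=2);print("cup top",ct)
cs=edgecirc("side",s,(485,-203),98,31,6,0,it=6,minc=1.5);print("cup side",cs)
pt=proj("top",[*ct[0][:2],98])[0];ps=proj("side",[*cs[0][:2],98])[0];print(pt,ps,"cup tri",tri(pt,ps))
# collar in top/side
g=t.max(2);d=np.zeros_like(g);d[225:275,352:400]=g[225:275,352:400]<105
c=cont(d);P=np.array([onz("top",p,18)for p in c])-[*ct[0][:2],0]
rad=np.hypot(P[:,0],P[:,1]);a=np.degrees(np.arctan2(P[:,1],P[:,0]))
print([(int(a[i]),int(rad[i])) for i in np.argsort(a) if rad[i]>36])
for p in((363.3,237.2),(369.2,267.3),(394.0,247.3)):
    q=onz("top",p,15)[:2]-ct[0][:2];print(np.hypot(*q),np.degrees(np.arctan2(q[1],q[0])))
for n,b in(("red",0),):
    pass
o=t;
E
```

```text
mouth top (array([497.52954006, -10.57078767,  37.31592123]), np.float64(0.3888668420940401), 53)
rim top (array([497.39216906, -10.46409944,  56.35625987]), np.float64(0.45885567503735347), 66)
rim side (array([495.88314547, -11.23261342,  56.87802082]), np.float64(0.5358114229638996), 31)
mill tri (array([496.54439975, -10.63323677, 130.55589004]), np.float64(1.6008572298576174))
cup top (array([ 482.34766938, -206.17176418,   32.69642676]), np.float64(0.7273480018386432), 45)
cup side (array([ 486.85250629, -208.91087829,   30.91481951]), np.float64(0.889836356062315), 25)
[377.21212537 249.41770857] [356.36660077 213.88841302] cup tri (array([ 484.12443854, -205.56949565,  100.87978009]), np.float64(4.042227556835112))
[(17, 37), (20, 38), (21, 36), (23, 39), (26, 40), (27, 43), (30, 44), (32, 45), (36, 44), (40, 44), (42, 39), (42, 42), (44, 38), (47, 36), (52, 36), (158, 37), (161, 36), (165, 38), (168, 37)]
39.94484200263102 32.71137150582977
34.20674110816212 165.07342007570242
47.852850316128695 -76.14511418064816
```

```bash
python3 - <<'E'
from m import *
t=cv2.imread("pics/top0.png");s=cv2.imread("pics/side0.png")
for dr in(3,4):
    ct=edgecirc("top",t,(487.5,-208),98,31,dr,0,minc=1.5,it=6);print("cup top",ct)
    cs=edgecirc("side",s,(487.5,-208),98,31,dr,0,it=6,minc=1.5);print("cup side",cs)
    pt=proj("top",[*ct[0][:2],98])[0];ps=proj("side",[*cs[0][:2],98])[0];print(pt,ps,"cup tri",tri(pt,ps))
print("collar",edgecirc("top",t,(487.5,-208),24,36.5,4,1,lambda a:min(abs((a-45+60)%120-60),60)<16 or not(20<a<260),minc=5,it=5))
g=t.max(2)
for z in(10,18):
  for seed in((363,237),(369,267),(394,248)):
    w=np.zeros_like(g,float);y,x=np.mgrid[:480,:640]
    Q=np.array([onz("top",p,z)for p in np.c_[x[215:280,345:405].ravel(),y[215:280,345:405].ravel()]])
    q=Q[:,:2]-ct[0][:2];r=np.hypot(*q.T);a=np.degrees(np.arctan2(q[:,1],q[:,0]))
    sx,sy=seed;q0=onz("top",seed,z)[:2]-ct[0][:2];a0=np.degrees(np.arctan2(q0[1],q0[0]))
    k=(r>38.5)&(r<46)&(abs((a-a0+180)%360-180)<22);W=np.clip(132-g[215:280,345:405].ravel()[k],0,None).astype(float)
    print(z,a0,"lug ang",a0+np.average((a[k]-a0+180)%360-180,weights=W),W.sum(),np.average(r[k],weights=W))
E
```

```text
cup top (array([ 487.08952697, -207.66256581,   29.35304783]), np.float64(0.6251344735809463), 41)Traceback (most recent call last):
  File "<stdin>", line 5, in <module>
  File "m.py", line 20, in edgecirc
    q=proj(n,[[c[0]+r*np.cos(a),c[1]+r*np.sin(a),z]for r in rs])
  File "h.py", line 10, in proj
    K,R,t,rv=cam(n);return cv2.projectPoints(np.array(P,float).reshape(-1,3),rv,t,K,None)[0][:,0]
             ~~~^^^
  File "h.py", line 4, in cam
    c=get_calibration(n);R=cv2.Rodrigues(c["rvec"])[0];return c["intrinsics"],R,c["tvec"],c["rvec"]
ValueError: time passes only in moves, steps and waits
```

```bash
sed -i 's/^import cv2,numpy as np/import cv2,numpy as np\nfrom functools import lru_cache\n@lru_cache/' h.py
cat > c.py <<'E'
from m import *
t=cv2.imread("pics/top0.png");s=cv2.imread("pics/side0.png")
for dr in(3,4):
    ct=edgecirc("top",t,(487.5,-208),98,31,dr,0,minc=1.5,it=6);print("cup top",ct)
    cs=edgecirc("side",s,(487.5,-208),98,31,dr,0,it=6,minc=1.5);print("cup side",cs)
    pt=proj("top",[*ct[0][:2],98])[0];ps=proj("side",[*cs[0][:2],98])[0];print(pt,ps,"cup tri",tri(pt,ps))
print("collar",edgecirc("top",t,(487.5,-208),24,36.5,4,1,lambda a:min(abs((a-45+60)%120-60),60)<16 or not(20<a<260),minc=5,it=5))
g=t.max(2)
for z in(10,18):
  for seed in((363,237),(369,267),(394,248)):
    y,x=np.mgrid[:480,:640]
    Q=np.array([onz("top",p,z)for p in np.c_[x[215:280,345:405].ravel(),y[215:280,345:405].ravel()]])
    q=Q[:,:2]-ct[0][:2];r=np.hypot(*q.T);a=np.degrees(np.arctan2(q[:,1],q[:,0]))
    q0=onz("top",seed,z)[:2]-ct[0][:2];a0=np.degrees(np.arctan2(q0[1],q0[0]))
    k=(r>38.5)&(r<46)&(abs((a-a0+180)%360-180)<22);W=np.clip(132.-g[215:280,345:405].ravel()[k],0,None)
    print(z,a0,"lug ang",a0+np.average((a[k]-a0+180)%360-180,weights=W),W.sum(),np.average(r[k],weights=W))
E
python3 c.py
```

```text
cup top (array([ 487.08952697, -207.66256581,   29.35304783]), np.float64(0.6251344735809463), 41)
cup side (array([ 486.36432175, -208.21455251,   29.91588788]), np.float64(0.49055160279626575), 21)
[377.91989525 247.12332325] [356.49908848 214.10022993] cup tri (array([ 486.65869857, -207.66865375,   98.43027993]), np.float64(0.7953138444944674))
cup top (array([ 486.67136129, -207.91791832,   29.18496605]), np.float64(0.5642137175190106), 42)
cup side (array([ 485.215142  , -211.64511064,   32.46588954]), np.float64(0.6463285878060522), 23)
[378.04512135 247.32646437] [357.29379635 213.3115022 ] cup tri (array([ 485.42741077, -207.69191733,  101.20471452]), np.float64(1.9680754527185198))
collar (array([ 487.72234518, -208.60485596,   36.79051406]), np.float64(0.545558003052664), 25)
10 37.94386675526235 lug ang 38.91540173837691 745.0 41.117934965998984
10 163.91262468646485 lug ang 164.2531832827365 560.0 40.41473079323824
10 -82.48593666838535 lug ang -81.70414636900537 69.0 44.263432276232656
18 39.49468633792699 lug ang 40.81239271222057 724.0 40.96718588605967
18 162.9833367393799 lug ang 163.06770429504036 651.0 40.63272722711117
18 -83.13131023825542 lug ang -80.62521462823955 88.0 43.64247359433911
```

>>> arm_command --steps '[[[1, 0.93, -0.44, 0, 0, 0, 0], [1, 0.93, -0.44, 0, 0, 0, 0], [1, 0.93, -0.44, 0, 0, 0, 0], [1, 0.93, -0.44, 0, 0, 0, 0], [1, 0.93, -0.44, 0, 0, 0, 0], [1, 0.93, -0.44, 0, 0, 0, 0], [1, 0.93, -0.44, 0, 0, 0, 0], [1, 0.93, -0.44, 0, 0, 0, 0]]]' --squeeze 40

```text
time_s: 1.1
eef_pos: [449.3, -242.2, 245.1]
ee_rot: [-0.0, 0.992, 0.128, -0.0]
force: [0.7, -1.2, -0.3]
grip_width: 0.997
grip_force: 0.0
```

```bash
cat > go.py <<'E'
import sys
from rig import *
import numpy as np
from scipy.spatial.transform import Rotation as Ro
def go(x,y,z,yaw=None):
    s=sense();w,a,b,c=s["ee_rot"];R=Ro.from_quat([a,b,c,w]);d=R.inv().apply(np.array([x,y,z])-s["eef_pos"])
    M=R.as_matrix();yw=np.degrees(np.arctan2(M[1,0],M[0,0]))
    print("t",s["time_s"],"pos",s["eef_pos"].round(1),"yaw",yw.round(2),"zaxis",M[:,2].round(4),"shares",(d/50).round(3),"F",s["force"].round(1),"T",s["wrist_torque"].round(2),"grip",round(s["grip_width"],3),s["grip_force"],"q",s["joints"].round(3))
    if yaw is not None:
        rv=(R.inv()*Ro.from_matrix(np.array([[np.cos(yaw),np.sin(yaw),0],[np.sin(yaw),-np.cos(yaw),0],[0,0,-1]]))).as_rotvec();print("rot shares",(rv/.15).round(3))
if __name__=="__main__":
    a=list(map(float,sys.argv[1:]));go(*a[:3],np.radians(a[3]) if len(a)>3 else None)
E
python3 go.py 487.1 -208 58 14.7
```

```text
t 1.1 pos [ 449.3 -242.2  245.1] yaw 14.65 zaxis [-3.e-04  2.e-04 -1.e+00] shares [ 0.906 -0.469  3.742] F [ 0.7 -1.2 -0.3] T [-0.06  0.01  0.  ] grip 0.997 0.0 q [-0.724  0.281  1.541 -0.     1.32   0.591]
rot shares [-0.002  0.002 -0.005]
```

>>> arm_command --steps '[[[1, 0.91, -0.47, 0, 0, 0, 0], [1, 0, 0, 0.9, 0, 0, 0], [1, 0, 0, 0.9, 0, 0, 0], [1, 0, 0, 0, 0, 0, 0], [1, 0, 0, 0, 0, 0, 0]]]'

```text
time_s: 1.72
eef_pos: [486.9, -209.8, 157.0]
ee_rot: [0.001, 0.992, 0.127, 0.001]
force: [1.0, -0.0, 1.3]
grip_width: 1.001
grip_force: 0.0
```

```bash
python3 go.py 487.1 -208 58 14.7
```

```text
t 1.725 pos [ 486.9 -209.8  157. ] yaw 14.64 zaxis [ 0.0019 -0.0013 -1.    ] shares [ 0.011 -0.038  1.98 ] F [ 1.  -0.   1.3] T [-0.01  0.05 -0.05] grip 1.001 0.0 q [-0.628  0.409  1.606  0.     1.125  0.687]
rot shares [ 0.012 -0.01  -0.007]
```

>>> arm_command --steps '[[[1, 0.01, -0.03, 0.6, 0, 0, 0], [1, 0, 0, 0.7, 0, 0, 0], [1, 0, 0, 0.68, 0, 0, 0], [1, 0, 0, 0, 0, 0, 0], [0.3, 0, 0, 0, 0, 0, 0], [0.3, 0, 0, 0, 0, 0, 0], [0.3, 0, 0, 0, 0, 0, 0], [0.3, 0, 0, 0, 0, 0, 0]]]' --squeeze 60

```text
time_s: 2.72
eef_pos: [487.5, -208.5, 58.8]
ee_rot: [0.001, 0.992, 0.128, 0.002]
force: [-1.0, 0.2, 6.0]
grip_width: 0.71
grip_force: 65.3
```

```bash
python3 go.py 487.1 -208 58 14.7
```

```text
t 2.725 pos [ 487.5 -208.5   58.8] yaw 14.66 zaxis [ 0.0035 -0.0025 -1.    ] shares [-0.005 -0.013  0.016] F [-1.   0.2  6. ] T [0.19 0.19 0.02] grip 0.71 65.29961094260216 q [-0.625  0.546  1.691  0.     0.9    0.69 ]
rot shares [ 0.022 -0.019 -0.005]
```

>>> arm_command --steps '[[[0.3, 0, 0, -0.2, 0, 0, 0], [0.3, 0, 0, -0.4, 0, 0, -0.9], [0.3, 0, 0, -0.4, 0, 0, -0.9], [0.3, 0, 0, -0.4, 0, 0, -0.9], [0.3, 0, 0, -0.4, 0, 0, -0.9], [0.3, 0, 0, -0.4, 0, 0, -0.9], [0.3, 0, 0, -0.4, 0, 0, -0.9], [0.3, 0, 0, -0.3, 0, 0, -0.9]]]'

```text
time_s: 3.72
eef_pos: [486.3, -207.6, 203.2]
ee_rot: [0.001, 0.824, 0.567, 0.0]
force: [-0.2, 0.4, -2.9]
grip_width: 0.711
grip_force: 65.6
```

```bash
python3 go.py 497.2 -10.8 204 75.7
```

```text
t 3.725 pos [ 486.3 -207.6  203.2] yaw 69.06 zaxis [ 1.1e-03 -8.0e-04 -1.0e+00] shares [ 3.754 -1.204 -0.019] F [-0.2  0.4 -2.9] T [-0.04 -0.04  0.03] grip 0.711 65.63745573163033 q [-0.625  0.357  1.551  0.     1.233 -0.26 ]
rot shares [ 0.009  0.003 -0.773]
```

>>> arm_command --steps '[[[0.3, 0.75, -0.24, 0, 0, 0, 0], [0.3, 0.75, -0.24, 0, 0, 0, 0], [0.3, 0.75, -0.24, 0, 0, 0, 0], [0.3, 0.75, -0.24, 0, 0, 0, 0], [0.3, 0.75, -0.24, 0, 0, 0, 0], [0.3, 0, 0, 0, 0, 0, -0.78], [0.3, 0, 0, 0, 0, 0, 0], [0.3, 0, 0, 0, 0, 0, 0]]]'

```text
time_s: 4.72
eef_pos: [498.2, -11.5, 201.7]
ee_rot: [0.0, 0.791, 0.611, 0.0]
force: [-0.0, 0.3, -2.8]
grip_width: 0.705
grip_force: 65.8
```

```bash
python3 go.py 497.2 -10.8 204 75.7; python3 - <<'E'
from m import *
t=capture("top");s=capture("side");cv2.imwrite("pics/t1.png",t[:,:,::-1]);cv2.imwrite("pics/s1.png",s[:,:,::-1])
C=lambda im,x,y,w,h,k:cv2.resize(im[y:y+h,x:x+w],None,fx=k,fy=k,interpolation=cv2.INTER_CUBIC)
cv2.imwrite("pics/z2.png",np.hstack([C(t,220,180,130,150,3),C(s,270,170,130,150,3)])[:,:,::-1])
E
```

```text
t 4.725 pos [498.2 -11.5 201.7] yaw 75.35 zaxis [ 3.e-04 -1.e-04 -1.e+00] shares [ 0.009 -0.022 -0.046] F [-0.   0.3 -2.8] T [-0.02 -0.01  0.01] grip 0.705 65.811812505126 q [-0.259  0.294  1.642 -0.     1.205 -0.003]
rot shares [ 0.002  0.    -0.041]
```

View pics/z2.png

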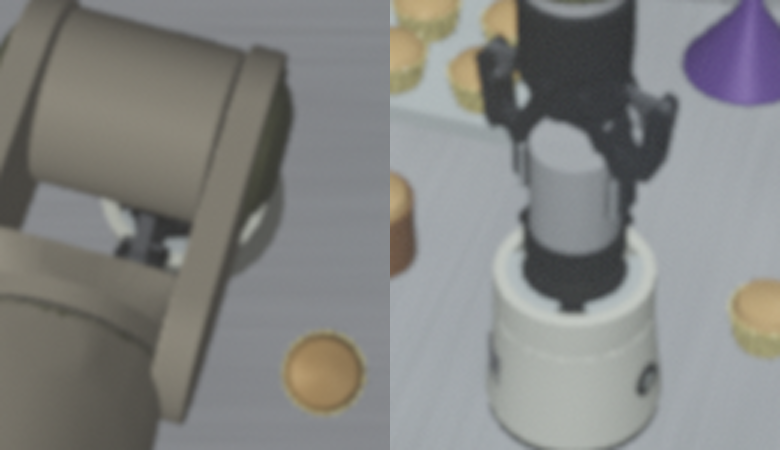

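The crop shows the cup hanging over the mill mouth. Its collar is centred at about (575,265), with a lug or notch at its front at (572,303) facing the side camera.

>>> arm_command --steps '[[[0.3, 0.01, -0.02, 0.15, 0, 0, -0.03], [0.3, 0, 0, 0.15, 0, 0, 0], [0.3, 0, 0, 0.1, 0, 0, 0], [0.3, 0, 0, 0, 0, 0, 0]]]'

```text
time_s: 5.32
eef_pos: [497.2, -10.4, 180.8]
ee_rot: [-0.0, 0.789, 0.614, -0.0]
force: [0.7, -0.1, -3.1]
grip_width: 0.71
grip_force: 65.8
```

```bash
python3 go.py 497.2 -10.8 180 75.7; python3 - <<'E'
from m import *
s=capture("side");cv2.imwrite("pics/s2.png",s[:,:,::-1])
C=lambda im,x,y,w,h,k:cv2.resize(im[y:y+h,x:x+w],None,fx=k,fy=k,interpolation=cv2.INTER_CUBIC)
a=C(s,291,195,80,90,6)
cv2.imwrite("pics/z3.png",a[:,:,::-1])
E
```

```text
t 5.325 pos [497.2 -10.4 180.8] yaw 75.75 zaxis [-1.e-03  3.e-04 -1.e+00] shares [-0.007  0.002  0.016] F [ 0.7 -0.1 -3.1] T [ 0.03 -0.   -0.01] grip 0.71 65.83039864897728 q [-0.257  0.315  1.672  0.     1.155 -0.008]
rot shares [-0.007 -0.     0.006]
```

View pics/z3.png

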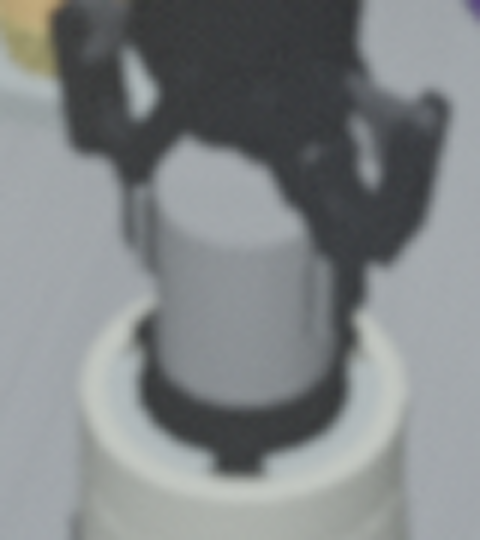

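The cup is in the mouth with its front lug at (238,460) in line with the notch, and there is no contact force yet.

>>> arm_command --steps '[[[0.3, 0, 0, 0.06, 0, 0, 0], [0.3, 0, 0, 0.06, 0, 0, 0], [0.3, 0, 0, 0, 0, 0, 0]]]'

```text
time_s: 5.75
eef_pos: [497.3, -10.4, 175.1]
ee_rot: [-0.0, 0.789, 0.614, -0.0]
force: [-0.8, 0.2, -3.3]
grip_width: 0.709
grip_force: 65.8
```

```bash
python3 go.py 497.2 -10.8 174 75.7
```

```text
t 5.75 pos [497.3 -10.4 175.1] yaw 75.76 zaxis [-5.e-04  1.e-04 -1.e+00] shares [-0.007  0.     0.021] F [-0.8  0.2 -3.3] T [ 0.04  0.03 -0.01] grip 0.709 65.8310779184103 q [-0.257  0.322  1.68  -0.     1.141 -0.008]
rot shares [-0.003  0.     0.007]
```

>>> arm_command --steps '[[[0.3, 0, 0, 0.07, 0, 0, 0], [0.3, 0, 0, 0.07, 0, 0, 0], [0.3, 0, 0, 0.02, 0, 0, 0], [0.3, 0, 0, 0, 0, 0, 0]]]'

```text
time_s: 6.25
eef_pos: [497.4, -10.5, 167.5]
ee_rot: [0.0, 0.789, 0.614, 0.0]
force: [-1.9, -0.2, 0.1]
grip_width: 0.71
grip_force: 66.2
```

```bash
python3 go.py 497.2 -10.8 163.3 75.7
```

```text
t 6.25 pos [497.4 -10.5 167.5] yaw 75.76 zaxis [ 0. -0. -1.] shares [-0.007 -0.002  0.085] F [-1.9 -0.2  0.1] T [0.02 0.28 0.02] grip 0.71 66.16819515824318 q [-0.257  0.331  1.689 -0.     1.122 -0.009]
rot shares [0.    0.    0.007]
```

>>> arm_command --steps '[[[0.3, 0, 0, 0.06, 0, 0, 0], [0.3, 0, 0, 0.05, 0, 0, 0], [0.3, 0, 0, 0, 0, 0, 0], [0.3, 0, 0, 0, 0, 0, 0]]]' --squeeze 90

```text
time_s: 6.75
eef_pos: [497.5, -10.5, 162.1]
ee_rot: [0.0, 0.789, 0.614, 0.0]
force: [-3.3, 0.3, 6.1]
grip_width: 0.706
grip_force: 96.7
```

```bash
python3 go.py 497.2 -10.8 162.5 75.7
```

```text
t 6.75 pos [497.5 -10.5 162.1] yaw 75.76 zaxis [ 6.e-04 -2.e-04 -1.e+00] shares [-0.007 -0.005 -0.007] F [-3.3  0.3  6.1] T [ 0.11  0.5  -0.07] grip 0.706 96.69724637176841 q [-0.257  0.337  1.695 -0.     1.108 -0.008]
rot shares [0.004 0.    0.007]
```

>>> arm_command --steps '[[[0.3, 0, -0.01, 0.016, 0, 0, 0], [0.3, 0, 0, 0, 0, 0, 0.5], [0.3, 0, 0, 0, 0, 0, 0.6], [0.3, 0, 0, 0, 0, 0, 0.6], [0.3, 0, 0, 0, 0, 0, 0.6], [0.3, 0, 0, 0, 0, 0, 0]]]'

```text
time_s: 7.5
eef_pos: [497.6, -10.6, 161.7]
ee_rot: [0.001, 0.883, 0.469, 0.001]
force: [0.2, -0.5, 4.9]
grip_width: 0.709
grip_force: 97.0
```

```bash
python3 go.py 497.2 -10.8 162.5 -16.6
```

```text
t 7.5 pos [497.6 -10.6 161.7] yaw 55.96 zaxis [ 2.4e-03 -8.0e-04 -1.0e+00] shares [-0.009 -0.004 -0.016] F [ 0.2 -0.5  4.9] T [-0.05  0.13  0.15] grip 0.709 97.03662247164175 q [-0.257  0.337  1.697 -0.     1.105  0.337]
rot shares [ 0.011 -0.014  8.442]
```

>>> arm_command --steps '[[[0.3, 0, 0, 0, 0, 0, 0.9], [0.3, 0, 0, 0, 0, 0, 0.9], [0.3, 0, 0, 0, 0, 0, 0.9], [0.3, 0, 0, 0, 0, 0, 0.9], [0.3, 0, 0, 0, 0, 0, 0.9], [0.3, 0, 0, 0, 0, 0, 0.9], [0.3, 0, 0, 0, 0, 0, 0.9], [0.3, 0, 0, 0, 0, 0, 0]]]'

```text
time_s: 8.5
eef_pos: [497.6, -10.9, 161.7]
ee_rot: [0.001, 1.0, 0.016, 0.001]
force: [-0.4, -1.5, 6.7]
grip_width: 0.703
grip_force: 96.9
```

```bash
python3 go.py 497.2 -10.8 162.5 -16.6
```

```text
t 8.5 pos [497.6 -10.9 161.7] yaw 1.81 zaxis [ 0.0024 -0.0016 -1.    ] shares [-0.008 -0.002 -0.016] F [-0.4 -1.5  6.7] T [-0.43  0.18  0.28] grip 0.703 96.94054962834343 q [-2.570e-01  3.370e-01  1.697e+00 -1.000e-03  1.105e+00  1.283e+00]
rot shares [ 0.009 -0.017  2.142]
```

>>> arm_command --steps '[[[0.3, 0, 0, 0, 0, 0, 0.6], [0.3, 0, 0, 0, 0, 0, 0.6], [0.3, 0, 0, 0, 0, 0, 0.6], [0.3, 0, 0, 0, 0, 0, 0.3], [0.3, 0, 0, 0, 0, 0, 0], [0.3, 0, 0, 0, 0, 0, 0]]]'

```text
time_s: 9.25
eef_pos: [497.5, -11.0, 161.7]
ee_rot: [0.001, 0.99, -0.14, 0.001]
force: [-2.0, -2.6, 7.5]
grip_width: 0.705
grip_force: 96.9
```

```bash
python3 go.py 497.2 -10.8 162.5 -16.6
```

```text
t 9.25 pos [497.5 -11.  161.7] yaw -16.15 zaxis [ 0.0019 -0.0018 -1.    ] shares [-0.006 -0.001 -0.017] F [-2.  -2.6  7.5] T [-0.56  0.29  0.31] grip 0.705 96.8966946308501 q [-2.570e-01  3.370e-01  1.697e+00 -1.000e-03  1.105e+00  1.596e+00]
rot shares [ 0.008 -0.015  0.053]
```

>>> arm_command --steps '[[[0.3, 0, 0, 0, 0, 0, 0.3], [0.3, 0, 0, 0, 0, 0, 0.2], [0.3, 0, 0, 0, 0, 0, 0], [0.3, 0, 0, 0, 0, 0, 0]]]'

```text
time_s: 9.75
eef_pos: [497.6, -10.8, 161.8]
ee_rot: [0.001, 0.984, -0.176, 0.001]
force: [-1.2, -1.0, 6.5]
grip_width: 0.704
grip_force: 97.1
```

```bash
python3 go.py 497.2 -10.8 162.5 -16.6
```

```text
t 9.75 pos [497.6 -10.8 161.8] yaw -20.25 zaxis [ 0.0024 -0.0024 -1.    ] shares [-0.008  0.004 -0.015] F [-1.2 -1.   6.5] T [-0.32  0.08  1.81] grip 0.704 97.09653988480568 q [-0.257  0.337  1.697 -0.002  1.105  1.668]
rot shares [ 0.01  -0.02  -0.425]
```

```bash
python3 - <<'E'
from m import *
s=capture("side");cv2.imwrite("pics/s4.png",s[:,:,::-1])
E
```

```text
(no output)
```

View pics/s4.png

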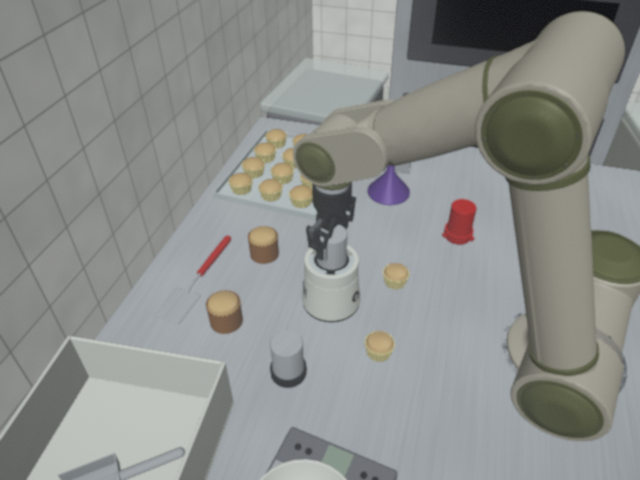

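The cup sits upright in the mill at (331,250), still gripped. The loaves, cakes, jar and funnel have not moved.

```bash
python3 -c "
from rig import *
print(finish_job())"
```

```text
the job is handed in; nothing more can be done
None
```

I fitted the cup in the mill, pushed it down and turned it clockwise until the wrist torque jumped at the stop, then handed the job in at about 10 s, still gripping it; the last picture shows the other things unmoved, and no verdict came back.

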